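# Lay the bars on a toy xylophone in order of length

### The job

Lay the four loose wooden bars on the toy xylophone's frame in order of length, the longest at the wide end and the shortest at the narrow end. Each bar lies flat across both rails, centred on its own pair of felt patches and square to the frame, and is let go there. Do not knock over or shove away the glue bottle or the jar.

Things in the scene. Friction and masses are not known exactly. Their poses are not given: they have to be found in the camera images.
- bar_1: the longest of four loose xylophone bars of plain pale beech, 150 mm long, 24 mm wide, 18 mm thick, with two small dark drill dots; lies flat on the bench. Origin at the middle of its underside, x along its length, y across its width, z up. Either end and either broad face may go either way.
- bar_2: the second longest of four loose xylophone bars of plain pale beech, 130 mm long, 24 mm wide, 18 mm thick, with two small dark drill dots; lies flat on the bench. Origin at the middle of its underside, x along its length, y across its width, z up. Either end and either broad face may go either way.
- bar_3: the second shortest of four loose xylophone bars of plain pale beech, 110 mm long, 24 mm wide, 18 mm thick, with two small dark drill dots; lies flat on the bench. Origin at the middle of its underside, x along its length, y across its width, z up. Either end and either broad face may go either way.
- bar_4: the shortest of four loose xylophone bars of plain pale beech, 90 mm long, 24 mm wide, 18 mm thick, with two small dark drill dots; lies flat on the bench. Origin at the middle of its underside, x along its length, y across its width, z up. Either end and either broad face may go either way.
- seat_1: place at the wide end of the xylophone frame, for the longest bar: two grey felt patches on the rail tops. Origin midway between them, at rail top height (32 mm above bench); x crosswise from rail to rail (as the bar must lie), y along the row to the wide end, z up. Rail centres 84 mm apart here. The frame may point any way; it is fixed: two dark rails 14 mm wide, 32 mm high, closer at one end.
- seat_2: place second from the wide end of the xylophone frame, for the second longest bar: two grey felt patches on the rail tops. Origin midway between them, at rail top height (32 mm above bench); x crosswise from rail to rail (as the bar must lie), y along the row to the wide end, z up. Rail centres 73 mm apart here. The four places are 66 mm apart in a straight row.
- seat_3: place second from the narrow end of the xylophone frame, for the second shortest bar: two grey felt patches on the rail tops. Origin midway between them, at rail top height (32 mm above bench); x crosswise from rail to rail (as the bar must lie), y along the row to the wide end, z up. Rail centres 62 mm apart here. The rails are 264 mm long, each 14 mm wide.
- seat_4: place at the narrow end of the xylophone frame, for the shortest bar: two grey felt patches on the rail tops. Origin midway between them, at rail top height (32 mm above bench); x crosswise from rail to rail (as the bar must lie), y along the row to the wide end, z up. Rail centres 50 mm apart here. Cross pieces 20 mm high join the rails at both ends of the frame.
- glue: white plastic glue bottle with red cap, standing at the left of the bench, 56 mm across, 150 mm tall; origin at the centre of its underside, z up. To be left standing.
- jar: amber glass jar with steel lid, standing at the right of the bench, 64 mm across, 80 mm tall; origin at the centre of its underside, z up. To be left standing.
Things that resemble listed ones, but are neither listed nor needed, are in the scene too. What is shaped like the bar_1 but green is not meant. Leave any red look-alike of the bar_4 alone.

How it is judged:
At the end, for the whole second after the job is handed in: Every bar rests on its own place of the frame, longest at the wide end to shortest at the narrow end: middle within 12 mm of the middle of its felt patches, within 0.17 rad (10 degrees) of square to the frame, flat on the rails (within 0.1 rad), released and at rest; glue bottle and jar stand (horizontal distance between bar_1 and seat_1 below 0.012 m and z of bar_1 in the frame of seat_1 between -0.005 and 0.024 m and angle between the x axis of bar_1 and the x axis of seat_1, either way round below 0.17 rad and angle between the z axis of bar_1 and the z axis of seat_1, either way round below 0.1 rad and linear speed of each of bar_1, bar_2, bar_3, bar_4 below 0.02 m/s and angular speed of each of bar_1, bar_2, bar_3, bar_4 below 0.2 rad/s and contact force between the fingers and bar_1 below 0.05 N and horizontal distance between bar_2 and seat_2 below 0.012 m and z of bar_2 in the frame of seat_2 between -0.005 and 0.024 m and angle between the x axis of bar_2 and the x axis of seat_2, either way round below 0.17 rad and angle between the z axis of bar_2 and the z axis of seat_2, either way round below 0.1 rad and contact force between the fingers and bar_2 below 0.05 N and horizontal distance between bar_3 and seat_3 below 0.012 m and z of bar_3 in the frame of seat_3 between -0.005 and 0.024 m and angle between the x axis of bar_3 and the x axis of seat_3, either way round below 0.17 rad and angle between the z axis of bar_3 and the z axis of seat_3, either way round below 0.1 rad and contact force between the fingers and bar_3 below 0.05 N and horizontal distance between bar_4 and seat_4 below 0.012 m and z of bar_4 in the frame of seat_4 between -0.005 and 0.024 m and angle between the x axis of bar_4 and the x axis of seat_4, either way round below 0.17 rad and angle between the z axis of bar_4 and the z axis of seat_4, either way round below 0.1 rad and contact force between the fingers and bar_4 below 0.05 N and angle between each of glue, jar's own z axis and vertical below 0.3 rad); the robot touches nothing.
It fails at once if the glue bottle is knocked over or shoved more than 50 mm (angle between glue's own z axis and vertical above 0.5 rad or distance of glue from where it was at the start of the episode above 0.05 m).
It fails at once if the jar is knocked over or shoved more than 50 mm (angle between jar's own z axis and vertical above 0.5 rad or distance of jar from where it was at the start of the episode above 0.05 m).
It also fails if it takes over 115 s, if anything falls off the work surface, if the arm or the gripper's body presses on something with over 40 N, if the wrist force passes 120 N, or if a joint passes its speed limit or range.

### The arm

A 6-joint arm with a two-finger parallel gripper is mounted at the origin on the work surface. World frame = base frame: x ahead of the robot, y to its left, z up, the work surface at z = 0. Lengths are in m, angles in rad, forces in N, time in s.
With the tool pointing down it reaches from about 0.3 to 0.75 m from the base axis. Payload 8.5 kg.
Tool frame: the origin (TCP) lies midway between the tips of the shut fingers; the grasp point (between the pads) lies 19 mm behind it; z points along the fingers, y is the line along which they close (so a half turn about z gives the same grasp; the last joint's range is limited). The gripper opens to 88 mm and grips with 3 to 60 N. Pads are 18 mm wide; open, the fingers measure 123 mm over their backs; the gripper's body (75 mm by 187 mm) begins 45 mm behind the grasp point.
Start: joints at [1.095, 0.381, 1.297, -0, 1.464, -0.215], TCP at [0.142, 0.531, 0.239] pointing down, gripper open.
Joint ranges: [-3.11, 3.11], [-0.89, 2.33], [0.22, 2.48], [-1.42, 4.56], [0.17, 2.85], [-2.88, 2.88]. Speed limits (rad/s): [2.39, 2.39, 3.14, 3.14, 3.14, 3.14].

### API

Orientations are given as a 3x3 rotation matrix whose columns are the frame's x, y, z axes.
In Python, from station import robot, optics, order, search_frame, silhouettes, tip_of gives the robot as it stands. The module is installed in compiled form; this text tells all that it offers.
- The arm moves only by the tool servo_tool, never from a script. Its argument "increments" is text: rows parted by semicolons, each of 7 numbers parted by spaces: the shift along the tool's x, y, z each as a share of 0.04 m, from -1 to 1, then the turn, a rotation vector about the tool's x, y, z each as a share of 0.12 rad, from -1 to 1, then the opening, from -1 (shut) to 1 (fully open). A call has 1 to 12 rows; each row shifts and turns the commanded pose from where the row before left it, along the tool's axes as they then stand; what a row does not reach is not made up. A row lasts 1/12 s, in which the tool goes at most 41.7 mm and 7.16 degrees, less where a joint would pass 70% of its speed; a pose out of reach is approached as far as the arm can. A call with a number of a shift or a turn outside -1 to 1 is refused whole. A call with a gripper value outside its range is refused whole. The fingers move at their own pace and stop on an object; "force" is the grip in N (left out, the last holds). Time passes only in rows, so rows that do not move let the fingers close. It gives the time, the measured TCP pose, the force, the opening and the grip force at its end, in the units of the state.
- robot.get_state(): the state, without advancing time (a new reading comes with each control period).
- optics.capture(name): name is "side" or "top" or "wrist"; returns a dict with "frame" (384x512x3 uint8, red, green, blue), "mtx" (3x3 intrinsics, pixels), "distortion" ([k1, k2, p1, p2, k3] as OpenCV has them; the pictures are not rectified), "extrinsics" (4x4, takes a point from world to camera coordinates). Camera axes: x right, y down, z forward; pixel columns grow to the right and rows downward; lengths in m; the calibration is good to about 2 mm. A picture is of the moment at which its call begins. There is no depth.
- order.close_job(): hands the job in; it is judged then, once.
Trained networks look in a picture, given as the dict that the camera call returned (one of the last four; its "shot" number tells which), for a name from the list of things; names that differ only in an ending like _2 or _b are one class to them, and where a whole thing is asked for, a point or a joint stands for the part that bears it (a point fixed in the world has none). Each returns a list of dicts, best first, with "score" (0 to 1); they miss things now and then, are a little off and sometimes report something else, mostly with a low value. They report only what shows in the picture. A call takes as long as a camera call. They do not tell look-alikes from the thing itself.
- search_frame(picture, name): "point" ([x, y, z] in m, in world coordinates, good to about 4 mm: the middle of the surface that is visible of it).
- silhouettes(picture, name): "mask" (384x512 bool, what is visible of it).
- tip_of(picture, name): "point" ([x, y, z] in m, in world coordinates, good to about 4 mm: a listed point, or the origin of a listed thing).
The state is a dict: "time": time; "q": joint angles; "joint_velocities": joint speeds; "tau": joint torques, N m; "position": TCP position; "tool_rot": TCP orientation; "force": force on the tool from outside, world axes, zero at the start; "wrist_torque": the same for the moment, N m; "gripper_width": finger opening in m; "finger_force": force on a finger pad.
Only numpy, scipy, OpenCV 4.12 (cv2) and the standard library are available. Lean on these libraries where they do the work, as an engineer would, in place of code of your own. Each camera call takes 0.05 s, during which the arm holds its last target. There are 200 camera calls.

## Working session

There is one attempt and no reset: what is moved stays moved. The work goes in short steps, Python scripts to look and compute and a tool call to move; the robot and the scene stay as the last step left them, time stands still between calls to the robot, and variables do not carry over. Pictures are saved under pics/ and viewed, at most 14 in all, crops included, and the job is handed in when it is done.

Besides the shell and the picture viewer there is one more tool, called as name(argument=value, ...) on one line, values as JSON. servo_tool: Moves the arm, as the interface text tells. Shift numbers are shares of 0.04 m and turn numbers shares of 0.12 rad, none past 1 either way. Its arguments: {"type":"object","properties":{"increments":{"type":"string"},"force":{"type":"number"}},"required":["increments"]}

```bash
mkdir -p pics
cat > h.py <<'E'
import numpy as np, cv2
from station import robot, optics, order, search_frame, silhouettes, tip_of
def save(p,n): cv2.imwrite('pics/'+n, cv2.cvtColor(p['frame'],cv2.COLOR_RGB2BGR))
def ray(p,px,z):
    u=cv2.undistortPoints(np.array(px,float).reshape(-1,1,2),p['mtx'],np.array(p['distortion']))[:,0]
    E=np.array(p['extrinsics']);R=E[:3,:3];c=-R.T@E[:3,3]
    d=np.c_[u,np.ones(len(u))]@R
    return c+d*((z-c[2])/d[:,2])[:,None]
def proj(p,X):
    E=np.array(p['extrinsics'])
    return cv2.projectPoints(np.array(X,float).reshape(-1,1,3),cv2.Rodrigues(E[:3,:3])[0],E[:3,3],p['mtx'],np.array(p['distortion']))[0][:,0]
E
python3 - <<'E'
from h import *
np.set_printoptions(precision=3,suppress=True)
s=robot.get_state();print(s['position'],s['tool_rot'],s['time'],s['gripper_width'])
t=optics.capture('top');save(t,'t0.png')
w=optics.capture('side');save(w,'s0.png')
for n in ['bar_1','seat_1','glue','jar']:
    for f in (search_frame,tip_of):
        print(n,f.__name__,[(np.round(r['point'],3).tolist(),round(r['score'],2)) for r in f(t,n)])
for r in silhouettes(t,'bar_1'):
    m=r['mask'];pts=np.argwhere(m)[:,::-1].astype(np.float32)
    b=cv2.boxPoints(cv2.minAreaRect(pts))
    g=ray(t,b,0.018);e=[np.linalg.norm(g[1]-g[0]),np.linalg.norm(g[2]-g[1])]
    L=g[1]-g[0] if e[0]>e[1] else g[2]-g[1]
    print('mask',round(r['score'],2),pts.mean(0),g.mean(0),np.array(e),'yaw',np.arctan2(L[1],L[0])%np.pi, t['frame'][m].mean(0))
E
```

```text
[0.142 0.531 0.238] [[-0.966  0.258 -0.001]
 [ 0.258  0.966 -0.001]
 [ 0.    -0.001 -1.   ]] 0.0 0.08812131964415516
bar_1 call [([0.595, -0.28, 0.02], 0.72), ([0.591, 0.289, 0.017], 0.71), ([0.225, 0.304, 0.017], 0.67), ([0.374, 0.274, 0.017], 0.62), ([0.373, -0.289, 0.018], 0.62), ([0.268, -0.273, 0.017], 0.58)]
bar_1 call [([0.59, 0.289, -0.001], 0.81), ([0.219, 0.305, -0.0], 0.79), ([0.377, 0.273, -0.0], 0.72), ([0.264, -0.276, -0.001], 0.72), ([0.598, -0.281, 0.003], 0.69), ([0.372, -0.291, 0.004], 0.66)]
seat_1 call [([0.524, 0.042, 0.035], 0.65), ([0.509, 0.11, 0.03], 0.47)]
seat_1 call [([0.582, -0.003, 0.033], 0.62), ([0.548, 0.055, 0.034], 0.57), ([0.515, 0.11, 0.032], 0.56), ([0.623, -0.06, 0.034], 0.52)]
glue call [([0.51, 0.469, 0.096], 0.81)]
glue call [([0.516, 0.483, 0.004], 0.93)]
jar call [([0.512, -0.48, 0.079], 0.95)]
jar call [([0.518, -0.493, -0.001], 0.74)]
mask 0.85 [149.182 156.084] [0.589 0.291 0.018] [0.027 0.112] yaw 1.2889989177989705 [97.776 78.648 58.716]
mask 0.68 [354.004 229.455] [ 0.372 -0.29   0.018] [0.026 0.09 ] yaw 1.4479061215983218 [90.025 72.466 54.459]
mask 0.67 [344.295 152.552] [ 0.595 -0.276  0.018] [0.026 0.126] yaw 1.205263281667167 [87.24  69.168 50.746]
mask 0.63 [349.421 267.161] [ 0.268 -0.273  0.018] [0.095 0.027] yaw 1.744976075777781 [103.622  31.511  30.04 ]
mask 0.61 [151.764 230.257] [0.376 0.274 0.018] [0.151 0.027] yaw 1.887933598943123 [97.576 78.795 59.373]
```

View pics/t0.png

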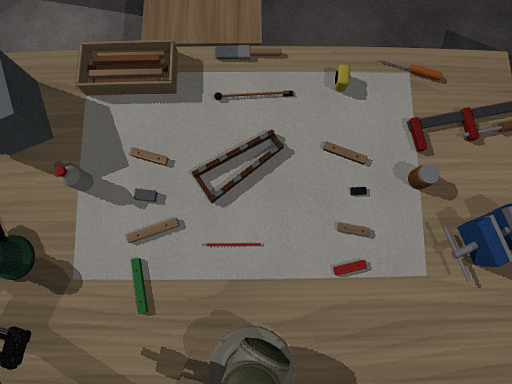

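Top view: pale beech bars lie at about (152,230), 150 mm; (345,152), 130 mm; (150,157), 110 mm; and (354,229), 90 mm. The possible mix-ups are the green bar (139,286), the red bar (349,268) and the bars in the box (128,65). The frame spans (192,172) to (280,140), with its wide end at lower left. Next, a close crop with a frame fit.

Run:
```python
from h import *
np.set_printoptions(precision=3,suppress=True)
t=optics.capture('top')
S=np.array([r['point'] for r in tip_of(t,'seat_1')]);print(S)
for r in silhouettes(t,'seat_1'):print('m',r['score'],r['mask'].sum())
S=S[np.argsort(S[:,1])][:,:2]
f=t['frame'].copy()
c=S.mean(0);d=S[-1]-S[0];d/=np.linalg.norm(d);print(c,np.arctan2(d[1],d[0]))
n=np.array([d[1],-d[0]])
big=cv2.resize(cv2.cvtColor(f,cv2.COLOR_RGB2BGR)[115:215,175:300],None,fx=6,fy=6,interpolation=cv2.INTER_CUBIC)
big=cv2.convertScaleAbs(big,alpha=1.6)
for k,w in zip((1.5,.5,-.5,-1.5),(.084,.073,.062,.050)):
    s=c+d*k*.066; print(k,s)
    for q in (s-n*w/2,s,s+n*w/2):
        u=(proj(t,[*q,.032])[0]-[175,115])*6+3; cv2.circle(big,tuple(int(v) for v in u),4,(0,255,0),-1)
cv2.imwrite('pics/c1.png',big)
```

```text
[[ 0.582  0.     0.033]
 [ 0.624 -0.054  0.035]
 [ 0.547  0.053  0.035]]
m 0.48 60
m 0.43 40
[ 0.584 -0.   ] 2.1884059033876486
1.5 [0.527 0.081]
0.5 [0.565 0.027]
-0.5 [ 0.603 -0.027]
-1.5 [ 0.641 -0.081]
```

View pics/c1.png

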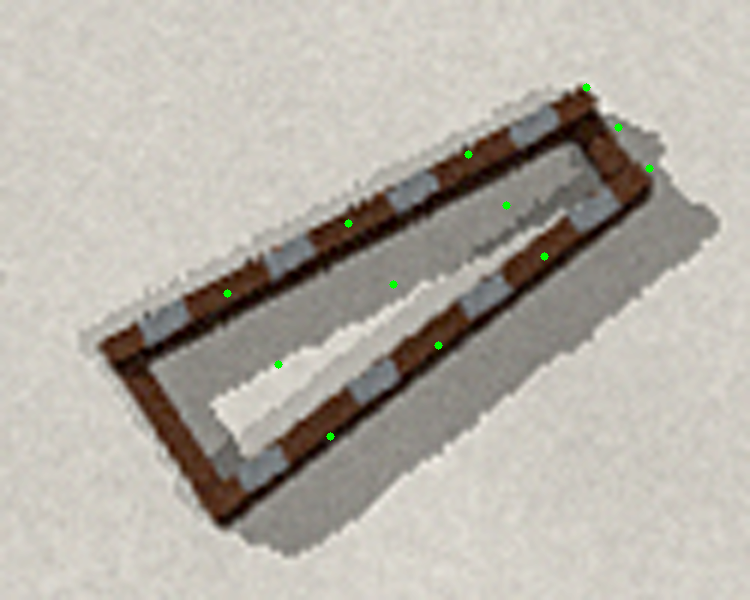

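The crop shows felt patches at (crop px) upper rail (165,320), (290,256), (413,190), (534,126) and lower rail (263,468), (373,380), (485,295), (593,211). The network missed one seat this time, so I fit the frame model to these patches directly.

```bash
cat > plan.py <<'E'
from h import *
def go(xy,z,a):
    """print totals in move units to reach TCP xy,z with tool-y yaw a"""
    s=robot.get_state();p=s['position'];R=s['tool_rot'];a0=np.arctan2(R[1,1],R[0,1])
    da=(a-a0+np.pi)%(2*np.pi)-np.pi
    d=np.array(xy)-p[:2]
    f=lambda b:(np.array([-np.sin(b)*d[0]+np.cos(b)*d[1],np.cos(b)*d[0]+np.sin(b)*d[1]])/.04).round(2)
    print('turn z',round(-da/.12,2),'| dz',round((p[2]-z)/.04,2),'| xy after turn',f(a),'before',f(a0),'tilt',R[:,2].round(3))
E
python3 - <<'E'
from plan import *
from scipy.optimize import least_squares
np.set_printoptions(precision=4,suppress=True)
t=optics.capture('top')
px=np.array([(165,320),(290,256),(413,190),(534,126),(263,468),(373,380),(485,295),(593,211)])/6-.5+[175,115]
P=ray(t,px,.032)[:,:2]
k=np.array([1.5,.5,-.5,-1.5])*.066;w=np.array([.084,.073,.062,.050])/2
def mod(v):
    d=np.array([np.cos(v[2]),np.sin(v[2])]);n=np.array([d[1],-d[0]]);c=v[:2]+k[:,None]*d
    return c,np.r_[c+n*w[:,None],c-n*w[:,None]]
r=least_squares(lambda v:(mod(v)[1]-P).ravel(),[.57,.025,2.14])
print(r.x,np.abs(r.fun).max()*1000);c=mod(r.x)[0];print(c,'bar yaw',r.x[2]-np.pi/2)
go([.376,.274],.12,.317)
E
```

```text
[0.5673 0.0281 2.1502] 0.5891960569187477
[[ 0.513   0.1109]
 [ 0.5492  0.0557]
 [ 0.5853  0.0005]
 [ 0.6215 -0.0548]] bar yaw 0.5793762788552108
turn z 8.27 | dz 2.97 | xy after turn [-7.94  3.56] before [-7.32 -4.71] tilt [-0. -0. -1.]
```

servo_tool(increments="0 0 0.25 0 0 0.92 1;0 0 0.25 0 0 0.92 1;0 0 0.25 0 0 0.92 1;0 0 0.25 0 0 0.92 1;0 0 0.25 0 0 0.92 1;0 0 0.25 0 0 0.92 1;0 0 0.25 0 0 0.92 1;0 0 0.25 0 0 0.92 1;0 0 0.25 0 0 0.91 1")

```text
time: 1.5
position: [0.1418, 0.5314, 0.1483]
tool_rot: [[-0.307, 0.952, 0.0], [0.952, 0.307, 0.0], [0.0, 0.0, -1.0]]
force: [-0.5, 0.0, 0.7]
gripper_width: 0.0882
finger_force: 0.0
```

servo_tool(increments="-0.66 0.297 0 0 0 0 1;-0.66 0.297 0 0 0 0 1;-0.66 0.297 0 0 0 0 1;-0.66 0.297 0 0 0 0 1;-0.66 0.297 0 0 0 0 1;-0.66 0.297 0 0 0 0 1;-0.66 0.297 0 0 0 0 1;-0.66 0.297 0 0 0 0 1;-0.66 0.297 0 0 0 0 1;-0.66 0.297 0 0 0 0 1;-0.66 0.297 0 0 0 0 1;-0.66 0.297 0 0 0 0 1")

```text
time: 2.5
position: [0.377, 0.2738, 0.1489]
tool_rot: [[-0.312, 0.95, 0.0], [0.95, 0.312, 0.0], [0.0, 0.0, -1.0]]
force: [0.4, -0.6, -0.1]
gripper_width: 0.088
finger_force: 0.0
```

```bash
cat >> plan.py <<'E'
def look(cam='wrist',name='bar_1',z=.018,pic=None):
    t=optics.capture(cam)
    if pic: save(t,pic)
    for r in silhouettes(t,name):
        m=r['mask'];f=t['frame'][m].mean(0).astype(int)
        cs=max(cv2.findContours(m.astype(np.uint8),cv2.RETR_EXTERNAL,cv2.CHAIN_APPROX_NONE)[0],key=len)[:,0]
        edge=(cs.min()<2)or(cs[:,0].max()>509)or(cs[:,1].max()>381)
        g=ray(t,cs,z)[:,:2]
        (c,wh,a)=cv2.minAreaRect((g*1000).astype(np.float32))
        a=a if wh[0]>wh[1] else a+90
        print(round(r['score'],2),'px',cs.mean(0).astype(int),'c',(np.array(c)/1000).round(4),'wh',np.round(wh,0),'yaw',round(np.deg2rad(a)%np.pi,3),'rgb',f,'EDGE' if edge else '')
E
python3 - <<'E'
from plan import *
look(pic='w1.png'); go([.376,.274],.12,.317)
E
```

```text
0.66 px [476 237] c [0.5855 0.2909] wh [105.  37.] yaw 1.287 rgb [72 57 38] EDGE
0.6 px [254 180] c [0.3776 0.2736] wh [ 25. 150.] yaw 1.899 rgb [99 78 53] 
0.57 px [90 89] c [0.2314 0.3086] wh [145.  27.] yaw 0.167 rgb [23 77 33] EDGE
turn z -0.03 | dz 0.72 | xy after turn [ 0.05 -0.05] before [ 0.05 -0.05] tilt [ 0.001 -0.    -1.   ]
```

View pics/w1.png

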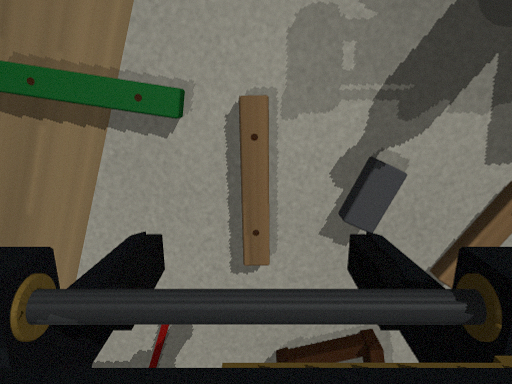

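The wrist view confirms a pale 150 mm bar at (254,180), centred between the fingers. The green bar is off at (90,89). I'll descend and grip.

servo_tool(increments="0 0 0.6 0 0 0 0.4;0 0 0.7 0 0 0 0.4;0 0 0.7 0 0 0 0.4;0 0 0.7 0 0 0 0.4;0 0 0.5 0 0 0 0.4;0 0 0.37 0 0 0 0.4;0 0 0 0 0 0 -1;0 0 0 0 0 0 -1;0 0 0 0 0 0 -1;0 0 0 0 0 0 -1;0 0 0 0 0 0 -1;0 0 0 0 0 0 -1", force=25)

```text
time: 3.6
position: [0.3764, 0.2751, 0.0067]
tool_rot: [[-0.312, 0.95, 0.001], [0.95, 0.312, 0.0], [0.0, 0.001, -1.0]]
force: [0.3, 0.6, 2.2]
gripper_width: 0.0236
finger_force: 10.8
```

Run:
```python
from plan import *
print(robot.get_state()['position']); go([.513,.1109],.15,-.9914)
```

```text
[0.37641385 0.2751051  0.00665139]
turn z 10.91 | dz -3.58 | xy after turn [0.61 5.3 ] before [-4.97  1.96] tilt [ 0.001  0.    -1.   ]
```

servo_tool(increments="0 0 0 0 0 0 -1;0 0 -0.5 0 0 0 -1;0 0 -0.5 0 0 0.91 -1;0 0 -0.3 0 0 1 -1;0 0 -0.3 0 0 1 -1;0 0 -0.3 0 0 1 -1;0 0 -0.3 0 0 1 -1;0 0 0 0 0 1 -1;0 0 0 0 0 1 -1;0 0 0 0 0 1 -1;0 0 0 0 0 1 -1;0 0 0 0 0 1 -1")

```text
time: 4.6
position: [0.3761, 0.2749, 0.0941]
tool_rot: [[0.769, 0.639, 0.0], [0.639, -0.769, 0.0], [0.0, 0.0, -1.0]]
force: [-0.2, -0.5, 0.3]
gripper_width: 0.0237
finger_force: 25.0
```

servo_tool(increments="0 0 0 0 0 1 -1;0.06 0.53 0 0 0 0 -1;0.06 0.53 0 0 0 0 -1;0.06 0.53 0 0 0 0 -1;0.06 0.53 0 0 0 0 -1;0.06 0.53 0 0 0 0 -1;0.06 0.53 0 0 0 0 -1;0.06 0.53 0 0 0 0 -1;0.06 0.53 0 0 0 0 -1;0.06 0.53 0 0 0 0 -1;0.06 0.53 0 0 0 0 -1;0 0 0 0 0 0 -1")

```text
time: 5.6
position: [0.5145, 0.1082, 0.094]
tool_rot: [[0.838, 0.545, 0.002], [0.545, -0.838, -0.001], [0.001, 0.001, -1.0]]
force: [-0.6, 0.7, -0.1]
gripper_width: 0.0237
finger_force: 25.0
```

Run:
```python
from plan import *
s=robot.get_state();print(s['position'],s['finger_force'],s['gripper_width']); z=s['position'][2]-.0067; look('wrist',z=z+.018);look('top',z=z+.018); go([.513,.1109],.04,-.9914)
```

```text
[0.51447469 0.10819487 0.09404696] 24.957205653190613 0.023731112897132138
0.83 px [254 188] c [0.5408 0.1256] wh [86. 24.] yaw 0.585 rgb [105  83  56] 
0.57 px [123   7] c [0.5733 0.2036] wh [ 9. 19.] yaw 2.149 rgb [86 68 45] EDGE
0.78 px [141 154] c [0.57   0.2859] wh [64. 27.] yaw 1.277 rgb [97 79 61] 
0.73 px [349 266] c [ 0.2711 -0.2514] wh [25. 88.] yaw 1.778 rgb [81 26 24] 
0.72 px [344 152] c [ 0.5693 -0.2536] wh [115.  27.] yaw 1.195 rgb [98 79 60] 
0.52 px [353 229] c [ 0.3654 -0.2668] wh [82. 24.] yaw 1.434 rgb [70 56 43] 
0.5 px [223 196] c [0.4555 0.0671] wh [16.  8.] yaw 0.005 rgb [78 61 45] 
turn z 0.0 | dz 1.35 | xy after turn [0.03 0.03] before [0.03 0.03] tilt [-0.001  0.    -1.   ]
```

servo_tool(increments="0.03 0.03 0.5 0 0 0 -1;0 0 0.4 0 0 0 -1;0 0 0.25 0 0 0 -1;0 0 0.15 0 0 0 -1;0 0 0.07 0 0 0 -1;0 0 0 0 0 0 -1;0 0 0 0 0 0 -0.1;0 0 0 0 0 0 -0.1;0 0 0 0 0 0 -0.1;0 0 0 0 0 0 -0.1")

```text
time: 6.63
position: [0.5141, 0.1103, 0.0395]
tool_rot: [[0.837, 0.547, 0.001], [0.547, -0.837, -0.0], [0.001, 0.0, -1.0]]
force: [-0.3, 0.3, -0.2]
gripper_width: 0.0399
finger_force: 0.0
```

servo_tool(increments="0 0 -0.3 0 0 0 -0.1;0 0 -0.5 0 0 0 -0.1;0 0 -0.7 0 0 0 0;0 0 -0.7 0 0 0 0.4;0 0 -0.6 0 0 0 0.4;0 0 0 0 0 0 0.4")

```text
time: 7.13
position: [0.5158, 0.1104, 0.1558]
tool_rot: [[0.837, 0.547, 0.009], [0.547, -0.837, -0.0], [0.007, 0.005, -1.0]]
force: [0.4, 0.7, 0.4]
gripper_width: 0.0608
finger_force: 0.0
```

Run:
```python
from plan import *
print(robot.get_state()['position']);look('wrist',z=.05,pic='w2.png'); 
go([.595,-.276],.15,1.205-np.pi/2)
```

```text
[0.51579328 0.11037134 0.1557589 ]
0.82 px [253 190] c [0.5143 0.1104] wh [150.  25.] yaw 0.603 rgb [109  86  58] 
turn z -5.22 | dz 0.04 | xy after turn [-8.29  5.34] before [-3.59  9.19] tilt [ 0.002 -0.    -1.   ]
```

View pics/w2.png

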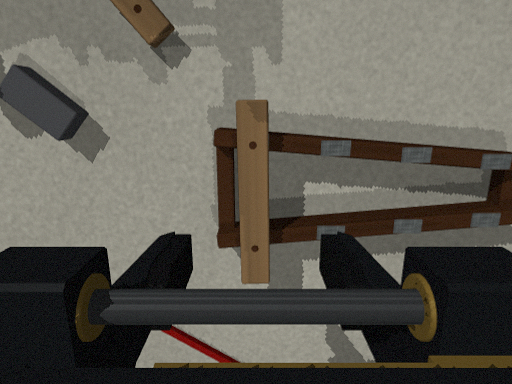

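Bar 1 lies across both rails at the wide end (253,190), covering its felts and measured within 2 mm. Next is bar_2.

servo_tool(increments="0 0 0 0 0 -0.87 0.4;0 0 0 0 0 -0.87 0.4;0 0 0 0 0 -0.87 0.4;0 0 0 0 0 -0.87 0.4;0 0 0 0 0 -0.87 0.4;0 0 0 0 0 -0.87 0.4")

```text
time: 7.73
position: [0.5133, 0.1102, 0.1496]
tool_rot: [[0.352, 0.936, -0.003], [0.936, -0.352, -0.0], [-0.001, -0.003, -1.0]]
force: [-1.4, 0.1, 0.8]
gripper_width: 0.0617
finger_force: 0.0
```

servo_tool(increments="-0.69 0.445 0 0 0 0 0.4;-0.69 0.445 0 0 0 0 0.4;-0.69 0.445 0 0 0 0 0.4;-0.69 0.445 0 0 0 0 0.4;-0.69 0.445 0 0 0 0 0.4;-0.69 0.445 0 0 0 0 0.4;-0.69 0.445 0 0 0 0 0.4;-0.69 0.445 0 0 0 0 0.4;-0.69 0.445 0 0 0 0 0.4;-0.69 0.445 0 0 0 0 0.4;-0.69 0.445 0 0 0 0 0.4;-0.69 0.445 0 0 0 0 0.4")

```text
time: 8.73
position: [0.5948, -0.2767, 0.1492]
tool_rot: [[0.357, 0.934, -0.003], [0.934, -0.357, 0.002], [0.001, -0.003, -1.0]]
force: [-0.6, 0.9, -0.6]
gripper_width: 0.0613
finger_force: 0.0
```

Run:
```python
from plan import *
print(robot.get_state()['position']);look('wrist'); 
go([.595,-.276],.0065,1.205-np.pi/2)
```

```text
[ 0.59476277 -0.27672797  0.14918231]
0.89 px [ 33 241] c [ 0.3905 -0.2506] wh [14. 36.] yaw 2.777 rgb [63 50 33] 
0.72 px [260 181] c [ 0.5995 -0.2783] wh [129.  26.] yaw 1.206 rgb [86 67 45] 
turn z -0.03 | dz 3.55 | xy after turn [ 0.08 -0.03] before [ 0.08 -0.03] tilt [-0.002  0.001 -1.   ]
```

servo_tool(increments="0.05 0.1 0.6 0 0 0 0.4;0 0 0.7 0 0 0 0.4;0 0 0.7 0 0 0 0.4;0 0 0.7 0 0 0 0.4;0 0 0.5 0 0 0 0.4;0 0 0.35 0 0 0 0.4;0 0 0 0 0 0 -1;0 0 0 0 0 0 -1;0 0 0 0 0 0 -1;0 0 0 0 0 0 -1;0 0 0 0 0 0 -1;0 0 0 0 0 0 -1", force=25)

```text
time: 9.83
position: [0.5999, -0.275, 0.01]
tool_rot: [[0.357, 0.934, 0.001], [0.934, -0.357, -0.001], [-0.0, 0.001, -1.0]]
force: [-0.3, 0.3, 1.5]
gripper_width: 0.024
finger_force: 5.8
```

Run:
```python
from plan import *
print(robot.get_state()['position']); go([.5492,.0557],.1,-.9914)
```

```text
[ 0.59988004 -0.27496261  0.00995738]
turn z 5.22 | dz -2.25 | xy after turn [ 3.47 -7.61] before [ 7.27 -4.14] tilt [ 0.001 -0.001 -1.   ]
```

servo_tool(increments="0 0 0 0 0 0 -1;0 0 0 0 0 0 -1;0 0 -0.45 0 0 0 -1;0 0 -0.45 0 0 0 -1;0 0 -0.45 0 0 0.87 -1;0 0 -0.45 0 0 0.87 -1;0 0 -0.45 0 0 0.87 -1;0 0 0 0 0 0.87 -1;0 0 0 0 0 0.87 -1;0 0 0 0 0 0.87 -1;0 0 0 0 0 0 -1")

```text
time: 10.75
position: [0.5995, -0.2749, 0.0991]
tool_rot: [[0.839, 0.544, -0.0], [0.544, -0.839, 0.0], [-0.0, -0.0, -1.0]]
force: [0.7, 0.1, -0.7]
gripper_width: 0.0236
finger_force: 25.0
```

servo_tool(increments="0.29 -0.634 0 0 0 0 -1;0.29 -0.634 0 0 0 0 -1;0.29 -0.634 0 0 0 0 -1;0.29 -0.634 0 0 0 0 -1;0.29 -0.634 0 0 0 0 -1;0.29 -0.634 0 0 0 0 -1;0.29 -0.634 0 0 0 0 -1;0.29 -0.634 0 0 0 0 -1;0.29 -0.634 0 0 0 0 -1;0.29 -0.634 0 0 0 0 -1;0.29 -0.634 0 0 0 0 -1;0.29 -0.634 0 0 0 0 -1")

```text
time: 11.75
position: [0.5491, 0.0573, 0.0991]
tool_rot: [[0.835, 0.55, -0.0], [0.55, -0.835, -0.0], [-0.0, -0.0, -1.0]]
force: [-0.1, 0.0, 0.6]
gripper_width: 0.0233
finger_force: 25.0
```

```bash
cat >> plan.py <<'E'
def held(L,zoff):
    """centre of held bar of length L from its far visible end (wrist view)"""
    s=robot.get_state();p=s['position'];print('tcp',p.round(4),s['finger_force'],s['gripper_width'])
    t=optics.capture('wrist')
    r=silhouettes(t,'bar_1'); 
    if not r: return
    x=s['tool_rot'][:,0]; 
    for q in r:
        g=ray(t,np.argwhere(q['mask'])[:,::-1],p[2]-zoff+.018)-p
        a=g@x; print(round(q['score'],2),'held centre rel TCP along tool x: ',np.percentile(a,99.7)-L/2,np.percentile(-a,99.7)-L/2,'y',np.median(g@s['tool_rot'][:,1]))
E
python3 - <<'E'
from plan import *
held(.130,.0085); go([.5492,.0557],.042,-.9914)
E
```

```text
tcp [0.5491 0.0573 0.0991] 24.997074902057648 0.023348127210090823
0.94 held centre rel TCP along tool x:  0.04102478989200194 -0.1620143013702826 y -0.08286718619302734
0.8 held centre rel TCP along tool x:  0.007731265400024279 -0.07344259735030009 y -0.04347605660085577
0.79 held centre rel TCP along tool x:  -0.0022399167024275968 -0.011489013045889951 y 0.00024197473593249387
turn z 0.06 | dz 1.43 | xy after turn [-0.03  0.08] before [-0.04  0.08] tilt [-0.001  0.001 -1.   ]
```

servo_tool(increments="0.03 0.05 0.5 0 0 0 -1;0 0 0.4 0 0 0 -1;0 0 0.3 0 0 0 -1;0 0 0.15 0 0 0 -1;0 0 0.07 0 0 0 -1;0 0 0.02 0 0 0 -1;0 0 0 0 0 0 -0.1;0 0 0 0 0 0 -0.1;0 0 0 0 0 0 -0.1;0 0 0 0 0 0 -0.1")

```text
time: 12.68
position: [0.5519, 0.0549, 0.0418]
tool_rot: [[0.837, 0.548, 0.001], [0.548, -0.837, -0.0], [0.001, 0.0, -1.0]]
force: [-0.6, -0.7, 0.2]
gripper_width: 0.0396
finger_force: 0.0
```

servo_tool(increments="0 0 -0.3 0 0 0 -0.1;0 0 -0.5 0 0 0 -0.1;0 0 -0.7 0 0 0 0;0 0 -0.7 0 0 0 0.4;0 0 -0.6 0 0 0 0.4;0 0 0 0 0 0 0.4")

```text
time: 13.18
position: [0.5535, 0.0549, 0.1583]
tool_rot: [[0.837, 0.548, 0.009], [0.548, -0.837, -0.001], [0.007, 0.006, -1.0]]
force: [0.2, 0.5, 0.8]
gripper_width: 0.0609
finger_force: 0.0
```

Run:
```python
from plan import *
print(robot.get_state()['position']);look('wrist',z=.05); 
go([.589,.291],.15,1.289-np.pi/2)
```

```text
[0.55353938 0.05486211 0.15834125]
0.94 px [254 195] c [0.5496 0.0532] wh [129.  24.] yaw 0.577 rgb [115  90  61] 
0.87 px [168 167] c [0.5327 0.1211] wh [105.  28.] yaw 0.588 rgb [110  86  58] 
turn z -5.91 | dz 0.1 | xy after turn [ 5.93 -0.75] before [ 4.01 -4.43] tilt [ 0.002 -0.    -1.   ]
```

servo_tool(increments="0 0 0 0 0 -0.985 0.4;0 0 0 0 0 -0.985 0.4;0 0 0 0 0 -0.985 0.4;0 0 0 0 0 -0.985 0.4;0 0 0 0 0 -0.985 0.4;0 0 0 0 0 -0.985 0.4")

```text
time: 13.78
position: [0.551, 0.055, 0.1519]
tool_rot: [[0.273, 0.962, -0.003], [0.962, -0.273, 0.0], [-0.0, -0.003, -1.0]]
force: [0.2, 0.7, 0.5]
gripper_width: 0.0616
finger_force: 0.0
```

servo_tool(increments="0.66 -0.083 0 0 0 0 0.4;0.66 -0.083 0 0 0 0 0.4;0.66 -0.083 0 0 0 0 0.4;0.66 -0.083 0 0 0 0 0.4;0.66 -0.083 0 0 0 0 0.4;0.66 -0.083 0 0 0 0 0.4;0.66 -0.083 0 0 0 0 0.4;0.66 -0.083 0 0 0 0 0.4;0.66 -0.083 0 0 0 0 0.4;0 0 0 0 0 0 0.4")

```text
time: 14.62
position: [0.5885, 0.2953, 0.1512]
tool_rot: [[0.275, 0.961, -0.003], [0.961, -0.275, 0.0], [-0.0, -0.003, -1.0]]
force: [-0.4, -0.4, -1.4]
gripper_width: 0.0618
finger_force: 0.0
```

Run:
```python
from plan import *
print(robot.get_state()['position']);look('wrist'); 
go([.589,.291],.0075,1.289-np.pi/2)
```

```text
[0.58846251 0.29529426 0.15121594]
0.78 px [271 352] c [0.5574 0.1221] wh [46. 36.] yaw 0.58 rgb [67 52 34] 
0.61 px [260 184] c [0.5929 0.2927] wh [111.  25.] yaw 1.287 rgb [100  78  52] 
turn z 0.01 | dz 3.6 | xy after turn [-0.02  0.02] before [-0.02  0.02] tilt [-0.003 -0.001 -1.   ]
```

servo_tool(increments="0 0.1 0.6 0 0 0 0.4;0 0 0.7 0 0 0 0.4;0 0 0.7 0 0 0 0.4;0 0 0.7 0 0 0 0.4;0 0 0.5 0 0 0 0.4;0 0 0.4 0 0 0 0.4;0 0 0 0 0 0 -1;0 0 0 0 0 0 -1;0 0 0 0 0 0 -1;0 0 0 0 0 0 -1;0 0 0 0 0 0 -1;0 0 0 0 0 0 -1", force=25)

```text
time: 15.72
position: [0.5933, 0.2904, 0.0104]
tool_rot: [[0.279, 0.96, 0.001], [0.96, -0.279, 0.0], [0.001, 0.001, -1.0]]
force: [0.5, -0.1, 1.8]
gripper_width: 0.0236
finger_force: 5.3
```

Run:
```python
from plan import *
print(robot.get_state()['position']); go([.5853,.0005],.1,-.9914)
```

```text
[0.59325749 0.29041342 0.01043444]
turn z 5.91 | dz -2.24 | xy after turn [-4.13  5.96] before [-7.02  1.83] tilt [ 0.001  0.    -1.   ]
```

servo_tool(increments="0 0 0 0 0 0 -1;0 0 0 0 0 0 -1;0 0 -0.45 0 0 0 -1;0 0 -0.45 0 0 0 -1;0 0 -0.45 0 0 0.985 -1;0 0 -0.45 0 0 0.985 -1;0 0 -0.45 0 0 0.985 -1;0 0 0 0 0 0.985 -1;0 0 0 0 0 0.985 -1;0 0 0 0 0 0.985 -1;0 0 0 0 0 0 -1")

```text
time: 16.63
position: [0.5929, 0.2904, 0.0995]
tool_rot: [[0.839, 0.544, -0.0], [0.544, -0.839, -0.0], [-0.0, -0.0, -1.0]]
force: [1.2, -0.6, -1.2]
gripper_width: 0.0237
finger_force: 25.0
```

servo_tool(increments="-0.375 0.542 0 0 0 0 -1;-0.375 0.542 0 0 0 0 -1;-0.375 0.542 0 0 0 0 -1;-0.375 0.542 0 0 0 0 -1;-0.375 0.542 0 0 0 0 -1;-0.375 0.542 0 0 0 0 -1;-0.375 0.542 0 0 0 0 -1;-0.375 0.542 0 0 0 0 -1;-0.375 0.542 0 0 0 0 -1;-0.375 0.542 0 0 0 0 -1;-0.375 0.542 0 0 0 0 -1;0 0 0 0 0 0 -1")

```text
time: 17.63
position: [0.5856, -0.0035, 0.0995]
tool_rot: [[0.837, 0.547, 0.0], [0.547, -0.837, -0.001], [-0.0, 0.001, -1.0]]
force: [0.2, -0.7, -0.1]
gripper_width: 0.0234
finger_force: 25.0
```

Run:
```python
from plan import *
held(.110,.0085); go([.5853,.0005],.0415,-.9914)
```

```text
tcp [ 0.5856 -0.0035  0.0995] 24.99926894903183 0.023424469565260377
0.88 held centre rel TCP along tool x:  0.011605421560785166 -0.06344884083225594 y -0.04516780643247719
0.73 held centre rel TCP along tool x:  0.019817881127424213 -0.04511504015427505 y -0.0912621248817168
0.62 held centre rel TCP along tool x:  0.0033891153244079084 -0.004415543855085573 y -0.00019223926487384698
turn z 0.01 | dz 1.45 | xy after turn [ 0.01 -0.01] before [ 0.01 -0.01] tilt [-0.  0. -1.]
```

servo_tool(increments="-0.03 0 0.5 0 0 0 -1;0 0 0.4 0 0 0 -1;0 0 0.3 0 0 0 -1;0 0 0.15 0 0 0 -1;0 0 0.08 0 0 0 -1;0 0 0.02 0 0 0 -1;0 0 0 0 0 0 -0.1;0 0 0 0 0 0 -0.1;0 0 0 0 0 0 -0.1;0 0 0 0 0 0 -0.1")

```text
time: 18.57
position: [0.5847, 0.0, 0.0418]
tool_rot: [[0.837, 0.548, 0.001], [0.548, -0.837, -0.0], [0.0, 0.0, -1.0]]
force: [-0.5, 0.1, -0.7]
gripper_width: 0.0398
finger_force: 0.0
```

servo_tool(increments="0 0 -0.3 0 0 0 -0.1;0 0 -0.5 0 0 0 -0.1;0 0 -0.7 0 0 0 0;0 0 -0.7 0 0 0 0.4;0 0 -0.6 0 0 0 0.4;0 0 0 0 0 0 0.4")

```text
time: 19.07
position: [0.5864, -0.0004, 0.1585]
tool_rot: [[0.837, 0.548, 0.009], [0.548, -0.837, -0.002], [0.006, 0.006, -1.0]]
force: [0.6, 0.6, -0.3]
gripper_width: 0.061
finger_force: 0.0
```

Run:
```python
from plan import *
print(robot.get_state()['position']);look('wrist',z=.05); 
go([.372,-.29],.15,1.448-np.pi/2)
```

```text
[ 5.86357413e-01 -4.18520463e-04  1.58527067e-01]
0.84 px [ 91 183] c [0.5164 0.1077] wh [148.  30.] yaw 0.597 rgb [104  81  55] 
0.75 px [176 185] c [0.5533 0.0534] wh [123.  27.] yaw 0.578 rgb [106  83  56] 
0.68 px [251 189] c [0.5864 0.002 ] wh [109.  25.] yaw 0.581 rgb [126  99  67] 
turn z -7.24 | dz 0.1 | xy after turn [-7.84 -4.39] before [-8.41  3.15] tilt [ 0.001 -0.    -1.   ]
```

servo_tool(increments="0 0 0 0 0 -0.905 0.4;0 0 0 0 0 -0.905 0.4;0 0 0 0 0 -0.905 0.4;0 0 0 0 0 -0.905 0.4;0 0 0 0 0 -0.905 0.4;0 0 0 0 0 -0.905 0.4;0 0 0 0 0 -0.905 0.4;0 0 0 0 0 -0.905 0.4")

```text
time: 19.83
position: [0.5838, -0.0001, 0.1518]
tool_rot: [[0.117, 0.993, -0.003], [0.993, -0.117, 0.001], [0.0, -0.003, -1.0]]
force: [-0.8, 0.2, -1.3]
gripper_width: 0.0618
finger_force: 0.0
```

servo_tool(increments="-0.71 -0.4 0 0 0 0 0.4;-0.71 -0.4 0 0 0 0 0.4;-0.71 -0.4 0 0 0 0 0.4;-0.71 -0.4 0 0 0 0 0.4;-0.71 -0.4 0 0 0 0 0.4;-0.71 -0.4 0 0 0 0 0.4;-0.71 -0.4 0 0 0 0 0.4;-0.71 -0.4 0 0 0 0 0.4;-0.71 -0.4 0 0 0 0 0.4;-0.71 -0.4 0 0 0 0 0.4;-0.71 -0.4 0 0 0 0 0.4;0 0 0 0 0 0 0.4")

```text
time: 20.83
position: [0.3688, -0.2919, 0.1522]
tool_rot: [[0.127, 0.992, -0.002], [0.992, -0.127, 0.001], [0.001, -0.002, -1.0]]
force: [0.7, -0.4, 0.9]
gripper_width: 0.0619
finger_force: 0.0
```

Run:
```python
from plan import *
print(robot.get_state()['position']);look('wrist'); 
go([.372,-.29],.0075,1.448-np.pi/2)
```

```text
[ 0.36881728 -0.29191632  0.15222358]
0.97 px [139 179] c [ 0.2718 -0.2762] wh [30. 90.] yaw 1.786 rgb [98 15 12] 
0.89 px [261 182] c [ 0.3751 -0.292 ] wh [92. 25.] yaw 1.378 rgb [89 70 47] 
turn z -0.02 | dz 3.62 | xy after turn [-0.02  0.04] before [-0.02  0.04] tilt [-0.001  0.002 -1.   ]
```

servo_tool(increments="-0.03 0.11 0.6 0 0 0.5 0.4;0 0 0.7 0 0 0 0.4;0 0 0.7 0 0 0 0.4;0 0 0.7 0 0 0 0.4;0 0 0.5 0 0 0 0.4;0 0 0.42 0 0 0 0.4;0 0 0 0 0 0 -1;0 0 0 0 0 0 -1;0 0 0 0 0 0 -1;0 0 0 0 0 0 -1;0 0 0 0 0 0 -1;0 0 0 0 0 0 -1", force=25)

```text
time: 21.93
position: [0.3759, -0.2905, 0.0095]
tool_rot: [[0.182, 0.983, 0.001], [0.983, -0.182, -0.001], [-0.001, 0.001, -1.0]]
force: [2.0, 0.5, 0.7]
gripper_width: 0.0235
finger_force: 5.8
```

Run:
```python
from plan import *
print(robot.get_state()['position']); go([.6215,-.0548],.1,-.9914)
```

```text
[ 0.3759428  -0.2905231   0.00945685]
turn z 6.74 | dz -2.26 | xy after turn [ 8.36 -1.57] before [6.91 4.97] tilt [ 0.001 -0.001 -1.   ]
```

servo_tool(increments="0 0 0 0 0 0 -1;0 0 0 0 0 0 -1;0 0 -0.45 0 0 0 -1;0 0 -0.45 0 0 0 -1;0 0 -0.45 0 0 0.963 -1;0 0 -0.45 0 0 0.963 -1;0 0 -0.45 0 0 0.963 -1;0 0 0 0 0 0.963 -1;0 0 0 0 0 0.963 -1;0 0 0 0 0 0.963 -1;0 0 0 0 0 0.963 -1;0 0 0 0 0 0 -1")

```text
time: 22.93
position: [0.3756, -0.2904, 0.0989]
tool_rot: [[0.839, 0.544, 0.0], [0.544, -0.839, -0.0], [-0.0, 0.0, -1.0]]
force: [-0.6, 0.2, 0.8]
gripper_width: 0.0237
finger_force: 25.0
```

servo_tool(increments="0.76 -0.143 0 0 0 0 -1;0.76 -0.143 0 0 0 0 -1;0.76 -0.143 0 0 0 0 -1;0.76 -0.143 0 0 0 0 -1;0.76 -0.143 0 0 0 0 -1;0.76 -0.143 0 0 0 0 -1;0.76 -0.143 0 0 0 0 -1;0.76 -0.143 0 0 0 0 -1;0.76 -0.143 0 0 0 0 -1;0.76 -0.143 0 0 0 0 -1;0.76 -0.143 0 0 0 0 -1;0 0 0 0 0 0 -1")

```text
time: 23.93
position: [0.6238, -0.0511, 0.0985]
tool_rot: [[0.833, 0.554, 0.002], [0.554, -0.833, 0.001], [0.002, 0.0, -1.0]]
force: [-1.0, -0.2, -0.5]
gripper_width: 0.0234
finger_force: 25.0
```

Run:
```python
from plan import *
optics.capture('top');optics.capture('top')
held(.090,.0085); go([.6215,-.0548],.041,-.9914)
```

```text
tcp [ 0.6213 -0.054   0.0983] 24.99906688928604 0.023490540921587994
0.81 held centre rel TCP along tool x:  0.0011312142643695663 -0.00023457507624115304 y -0.00019014565511104545
0.75 held centre rel TCP along tool x:  0.015354806510635574 -0.05342321817320239 y -0.044862129620516
0.7 held centre rel TCP along tool x:  0.020796127827359373 -0.03810485445416935 y -0.08765991628137271
turn z 0.01 | dz 1.44 | xy after turn [0.03 0.  ] before [0.03 0.  ] tilt [-0.001  0.    -1.   ]
```

servo_tool(increments="0 0 0.5 0 0 0 -1;0 0 0.4 0 0 0 -1;0 0 0.3 0 0 0 -1;0 0 0.15 0 0 0 -1;0 0 0.08 0 0 0 -1;0 0 0.01 0 0 0 -1;0 0 0 0 0 0 -0.1;0 0 0 0 0 0 -0.1;0 0 0 0 0 0 -0.1;0 0 0 0 0 0 -0.1")

```text
time: 24.97
position: [0.6213, -0.0549, 0.0415]
tool_rot: [[0.837, 0.547, 0.001], [0.547, -0.837, -0.0], [0.0, 0.0, -1.0]]
force: [-0.8, 0.1, -0.5]
gripper_width: 0.0397
finger_force: 0.0
```

servo_tool(increments="0 0 -0.3 0 0 0 -0.1;0 0 -0.5 0 0 0 -0.1;0 0 -0.7 0 0 0 0;0 0 -0.7 0 0 0 0.4;0 0 -0.6 0 0 0 0.4;-0.8 0 -0.4 0 0 0 0.4;-0.8 0 -0.4 0 0 0 0.4;-0.8 0 -0.4 0 0 0 0.4;-0.8 0 0 0 0 0 0.4;-0.8 0 0 0 0 0 0.4;0 0 0 0 0 0 0.4;0 0 0 0 0 0 0.4")

```text
time: 25.97
position: [0.4867, -0.1429, 0.2017]
tool_rot: [[0.838, 0.545, 0.001], [0.545, -0.838, -0.0], [0.001, 0.001, -1.0]]
force: [0.6, 0.5, 0.1]
gripper_width: 0.0618
finger_force: 0.0
```

servo_tool(increments="-0.8 0 0 0 0 0 0.4;-0.8 0 0 0 0 0 0.4;-0.8 0 0 0 0 0 0.4;-0.8 0 0 0 0 0 0.4;0 0 0 0 0 0 0.4;0 0 0 0 0 0 0.4")

```text
time: 26.47
position: [0.3804, -0.2128, 0.2014]
tool_rot: [[0.838, 0.546, 0.001], [0.546, -0.838, -0.0], [0.0, 0.001, -1.0]]
force: [-0.0, -0.2, 0.4]
gripper_width: 0.0616
finger_force: 0.0
```

Run:
```python
from plan import *
print(robot.get_state()['position']);look('wrist',z=.05);print();look('top',z=.05)
t=optics.capture('top');f=cv2.cvtColor(t['frame'],cv2.COLOR_RGB2BGR)
b=cv2.resize(f[115:215,175:300],None,fx=6,fy=6,interpolation=cv2.INTER_CUBIC);cv2.imwrite('pics/c2.png',cv2.convertScaleAbs(b,alpha=1.6))
for n in('glue','jar'):print(n,[(r['point'],r['score']) for r in tip_of(t,n)])
```

```text
[ 0.38044071 -0.21280767  0.2013613 ]
0.81 px [244 279] c [ 0.2884 -0.2631] wh [28. 77.] yaw 1.794 rgb [87 11  9] 

0.97 px [230 167] c [0.5453 0.0538] wh [128.  26.] yaw 0.599 rgb [93 75 56] 
0.94 px [209 180] c [0.5098 0.1096] wh [153.  25.] yaw 0.59 rgb [100  81  61] 
0.69 px [248 154] c [0.5818 0.0018] wh [114.  30.] yaw 0.568 rgb [106  87  66] 
0.58 px [268 142] c [ 0.6158 -0.0553] wh [93. 27.] yaw 0.577 rgb [99 80 60] 
glue [([0.5163, 0.4842, 0.0017], 0.93)]
jar [([0.5189, -0.493, 0.0005], 0.85), ([0.5859, -0.001, 0.0334], 0.21)]
```

View pics/c2.png

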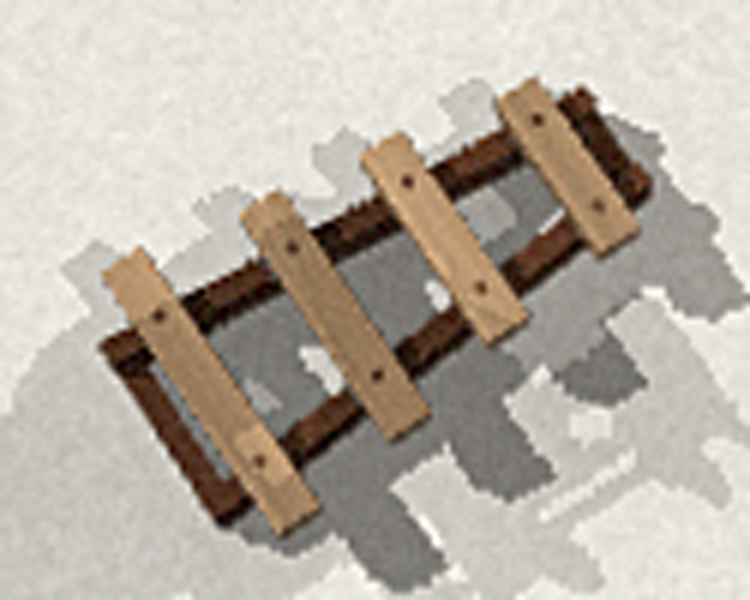

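All four bars lie square on the rails with every felt covered. Their crop centres are (210,390), (336,316), (445,238) and (568,166). Measured centres are within about 6 mm of their seats, and the glue and jar have not moved. I'm handing the job in.

```bash
python3 -c "
from station import order
print(order.close_job())"
```

```text
the job is handed in; nothing more can be done
None
```

All four bars are on their places on the frame, longest at the wide end to shortest at the narrow end, each within about 6 mm of its seat centre; the glue bottle and jar have not moved, and the job is handed in, though the hand-in returned no verdict.

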